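Set the try square against the shelf board under the hold-down lever

TASK

Get the little shelf board ready for marking: swing the steel hold-down lever well clear, away from the robot, and lay the try square with its stock standing on the counter flush along the board's edge that faces the robot and its blade across the top of the board where the lever's knob was. Then swing the lever back so that its knob is over the blade, leaving the stock flush, and let go. Leave the cup, canister and saucer where they stand.

Things in the scene. Friction and masses are not known exactly. Their poses are not given: they have to be found in the camera images.
- board: Rectangular brown wooden shelf board lying flat, fixed to the counter (it cannot move): 160 mm along its x, 300 mm along its y, 20 mm thick. Origin at the centre of its underside, at counter height; z up. Its +x points away from the robot (within about 0.3 rad of world x), so the long edge facing the robot is at its x = -80 mm.
- lever (a joint): Flat steel hold-down lever turning about a vertical pin on the board, in rad, range -0.4 to 1.6; it stays where it is left (about 1 N at the knob moves it). At 0 it points along the board's -y; growing values swing it counter-clockwise seen from above, so at 1.57 it points along the board's +x. It starts between -0.2 and 0.35, over the place for the blade.
- lever_knob (a point): Centre of the top of the upright black cylindrical knob on the lever, 65 mm from the pin; knob diameter 18 mm, standing from 34 to 70 mm above the counter. It can be pinched from above and led round.
- lever_pivot (a point): Where the lever's pin meets the top of the board, at board x = -10, y = +50, z = 20 mm. The lever's bar is 18 mm wide, reaches 78 mm from the pin, its underside and top are 28 and 34 mm above the counter: it passes 4 mm over the top of a laid blade.
- square: Try square, about 0.5 kg, on the counter. Wooden stock 34 mm (its x) by 130 mm (its y) by 25 mm tall; steel blade 36 mm wide from the stock's middle along +x, from x = 17 to 167 mm, 21 to 24 mm above the stock's underside, so 1 mm above the 20 mm board when laid. Origin: centre of the stock's underside, z up. The inner face that goes against the board is at x = +17 mm.
- square_grip (a point): Middle of the top of the wooden grip rib on the middle of the stock: x = 0, y = 0, z = 57 mm in the square's frame. The rib is 34 mm along x, 22 mm along y and stands from 25 to 57 mm high; take it from above across its 22 mm.
- face_left (a point): Point on the stock's inner face near its +y end: x = 17, y = 60, z = 10 mm in the square's frame.
- face_right (a point): Point on the stock's inner face near its -y end: x = 17, y = -60, z = 10 mm in the square's frame.
- blade_tip (a point): Middle of the free end of the blade: x = 167, y = 0, z = 22.5 mm in the square's frame.
- cup: Bystander: green ceramic cup, 76 mm across, 75 mm high; origin at the centre of its underside.
- canister: Bystander: closed white plastic canister with a grey lid, 90 mm across, 130 mm high; origin at the centre of its underside.
- saucer: Bystander: glass saucer, 110 mm across, 18 mm high; origin at the centre of its underside.
Things that resemble listed ones, but are neither listed nor needed, are in the scene too. There is more than one size of the square; the job needs the smallest.

How it is judged:
By the outcome, as a careful person would: the job done as asked, in the order asked, and still so for the second after the job is handed in, with the robot touching nothing.
It also fails if it takes over 72 s, if anything falls off the work surface, if the arm or the gripper's body presses on something with over 40 N, if the wrist force passes 120 N, or if a joint passes its speed limit or range.

ROBOT

A 6-joint arm with a two-finger parallel gripper is mounted at the origin on the work surface. World frame = base frame: x ahead of the robot, y to its left, z up, the work surface at z = 0. Lengths are in m, angles in rad, forces in N, time in s.
With the tool pointing down it reaches from about 0.35 to 0.85 m from the base axis. Payload 8.1 kg.
Tool frame: the origin (TCP) lies at the very end of the fingers, on their centre line; the grasp point (between the pads) lies 19 mm behind it; z points along the fingers, y is the line along which they close (so a half turn about z gives the same grasp; the last joint's range is limited). The gripper opens to 93 mm and grips with 3 to 60 N. Pads are 15 mm wide; open, the fingers measure 128 mm over their backs; the gripper's body (75 mm by 188 mm) begins 65 mm behind the grasp point.
Start: joints at [1.197, 0.13, 1.488, -0, 1.523, -0.085], TCP at [0.171, 0.575, 0.219] pointing down, gripper open.
Joint ranges: [-2.96, 2.96], [-0.89, 2.26], [0.02, 2.5], [-1.34, 4.48], [0, 2.73], [-2.66, 2.66]. Speed limits (rad/s): [2.39, 2.39, 2.79, 3.14, 3.14, 3.14].

INTERFACE

Orientations are given as a rotation vector (axis times angle).
In Python, from plant import robot gives the robot as it stands. The module is installed in compiled form; this text tells all that it offers.
- The arm moves only by the tool play_rows, never from a script. Its argument "increments" is text: rows parted by semicolons, each of 5 numbers parted by spaces: the shift along the tool's x, y, z in mm, then the turn about the tool's z in degrees, then the closure, from -1 (fully open) to 1 (shut). In form: dx dy dz yaw claw; .... A call has 1 to 20 rows; each row is the pose to reach, as a shift and turn from the pose commanded when the call began, along the tool's axes at that moment; what a row does not reach only later rows make up. A row lasts 1/10 s, in which the tool goes at most 50 mm and 8.59 degrees, less where a joint would pass 70% of its speed; a pose out of reach is approached as far as the arm can. A call with a gripper value outside its range is refused whole. The fingers move at their own pace and stop on an object; "force" is the grip in N (left out, the last holds). Time passes only in rows, so rows that repeat a pose let the fingers close. It gives the time, the measured TCP pose, the force, the opening and the grip force at its end, in the units of the state.
- robot.read_state(): the state, without advancing time (a new reading comes with each control period).
- robot.read_camera(name): name is "scene" or "top"; returns the picture (480x640x3 uint8, blue, green, red); there is no depth.
- robot.calibration(name): a dict with "vertical_fov" (degrees; the focal length in pixels is half the picture's height over the tangent of half this angle, whatever the lens; pixels are square), "cx", "cy" (the principal point, pixels), "D" ([k1, k2, p1, p2, k3] as OpenCV has them; the pictures are not rectified), "rvec" (rotation vector, rad) and "tvec" (3), from world to camera coordinates, as OpenCV has them. Camera axes: x right, y down, z forward; pixel columns grow to the right and rows downward; lengths in m; the calibration is good to about 2 mm. A picture is of the moment at which its call begins. calibration takes no time and is no camera call.
- robot.close_job(): hands the job in; it is judged then, once.
Trained networks look in the newest picture that a camera, given by its name, has taken for a name from the list of things; names that differ only in an ending like _2 or _b are one class to them, and where a whole thing is asked for, a point or a joint stands for the part that bears it (a point fixed in the world has none). Each returns a list of dicts, best first, with "conf" (0 to 1); they miss things now and then, are a little off and sometimes report something else, mostly with a low value. They report only what shows in the picture. A call takes as long as a camera call. They do not tell look-alikes from the thing itself.
- robot.recognise(camera, query): "centre" ([x, y, z] in m, in world coordinates, good to about 4 mm: the middle of the surface that is visible of it).
- robot.regions_of(camera, query): "pixels" (480x640 bool, what is visible of it).
- robot.landmark_of(camera, query): "centre" ([x, y, z] in m, in world coordinates, good to about 4 mm: a listed point, or the origin of a listed thing).
The state is a dict: "t": time; "q": joint angles; "dq": joint speeds; "joint_torque": joint torques, N m; "tool_pos": TCP position; "orientation": TCP orientation; "force": force on the tool from outside, world axes, zero at the start; "wrist_torque": the same for the moment, N m; "opening": finger opening in m; "gripper_force": force on a finger pad.
Only numpy, scipy, OpenCV 4.12 (cv2) and the standard library are available. Lean on these libraries where they do the work, as an engineer would, in place of code of your own. Each camera call takes 0.05 s, during which the arm holds its last target. There are 200 camera calls.

## Working session

There is one attempt and no reset: what is moved stays moved. The work goes in short steps, Python scripts to look and compute and a tool call to move; the robot and the scene stay as the last step left them, time stands still between calls to the robot, and variables do not carry over. Pictures are saved under pics/ and viewed, at most 10 in all, crops included, and the job is handed in when it is done.

Besides the shell and the picture viewer there is one more tool, called after "Request:" as name(argument=value, ...) on one line, values as JSON. play_rows: Moves the arm, as the interface text tells. Its arguments: {"type":"object","properties":{"increments":{"type":"string"},"force":{"type":"number"}},"required":["increments"]}

```bash
mkdir -p pics
cat > h.py <<'E'
import numpy as np, cv2
from plant import robot
def cal(n):
    c=robot.calibration(n); f=240/np.tan(np.radians(c["vertical_fov"])/2)
    K=np.array([[f,0,c["cx"]],[0,f,c["cy"]],[0,0,1.]])
    return K,np.array(c["D"],float),np.array(c["rvec"],float),np.array(c["tvec"],float)
def proj(n,P):
    K,D,r,t=cal(n); return cv2.projectPoints(np.array(P,float).reshape(-1,1,3),r,t,K,D)[0].reshape(-1,2)
def ray(n,uv):
    K,D,r,t=cal(n); R=cv2.Rodrigues(r)[0]
    p=cv2.undistortPoints(np.array(uv,float).reshape(-1,1,2),K,D).reshape(-1,2)
    d=np.c_[p,np.ones(len(p))]@R; return -R.T@t,d
def onz(n,uv,z):
    o,d=ray(n,uv); z=np.broadcast_to(z,len(d)); return o+d*((z-o[2])/d[:,2])[:,None]
def tri(a,uva,b,uvb):
    o1,d1=ray(a,uva);o2,d2=ray(b,uvb);out=[]
    for x,y in zip(d1,d2):
        s=np.linalg.lstsq(np.c_[x,-y],o2-o1,rcond=None)[0]
        p,q=o1+s[0]*x,o2+s[1]*y; out.append(np.r_[(p+q)/2,np.linalg.norm(p-q)])
    return np.array(out)
E
python3 - <<'E'
from h import *
np.set_printoptions(precision=4,suppress=True)
for n in("scene","top"):
    im=robot.read_camera(n); cv2.imwrite(f"pics/{n}0.png",im)
    K,D,r,t=cal(n); print(n,K[0,0],D,ray(n,[[320,240]]))
    for q in("board","lever_knob","lever_pivot","square","square_grip","face_left","face_right","blade_tip","cup","canister","saucer"):
        for o in robot.landmark_of(n,q): print(q,o["conf"].__round__(2),np.array(o["centre"]),proj(n,o["centre"])[0].round())
s=robot.read_state();print(s)
E
```

```text
scene 453.2985780524219 [-0.0116  0.      0.      0.      0.    ] (array([1.3274, 0.257 , 0.69  ]), array([[-0.7475, -0.31  , -0.5877]]))
board 0.72 [ 0.4692 -0.2757 -0.0037] [259. 233.]
board 0.63 [ 0.5799  0.1137 -0.007 ] [390. 294.]
board 0.62 [ 0.4972 -0.3299  0.004 ] [235. 232.]
lever_knob 0.92 [0.5923 0.1073 0.0667] [388. 272.]
lever_pivot 0.97 [0.5536 0.1578 0.024 ] [414. 281.]
square 0.84 [ 0.468  -0.2709 -0.0027] [260. 232.]
square 0.84 [ 0.3791 -0.483   0.0043] [210. 200.]
square 0.75 [ 0.573  -0.549  -0.0047] [150. 234.]
square_grip 0.84 [ 0.3845 -0.4825  0.0808] [205. 178.]
square_grip 0.82 [ 0.4697 -0.275   0.0562] [257. 214.]
square_grip 0.58 [ 0.5722 -0.5494  0.0734] [143. 210.]
face_left 0.97 [ 0.4791 -0.2112  0.0102] [278. 235.]
face_left 0.75 [ 0.6161 -0.4824  0.0107] [159. 244.]
face_left 0.59 [ 0.4081 -0.5652  0.0155] [181. 197.]
face_left 0.28 [0.5919 0.1065 0.0656] [388. 272.]
face_right 0.88 [ 0.568  -0.634   0.0091] [125. 223.]
face_right 0.8 [ 0.5001 -0.3309  0.0061] [234. 232.]
face_right 0.6 [ 0.3106 -0.4285  0.0134] [238. 190.]
blade_tip 0.97 [ 0.1937 -0.6
[... 1387 characters left out ...]
.2472  0.0229] [396. 204.]
cup 0.62 [ 0.4677  0.4008 -0.0015] [141. 268.]
canister 0.96 [0.6357 0.3872 0.0025] [150. 203.]
canister 0.62 [0.5584 0.1599 0.0206] [235. 233.]
saucer 0.89 [ 0.7215 -0.2695 -0.001 ] [403. 174.]
{'t': 1.2, 'q': array([ 1.1966,  0.1304,  1.4882,  0.    ,  1.523 , -0.0854]), 'dq': array([ 0.0011, -0.0001, -0.0002,  0.0011, -0.0007, -0.0004]), 'joint_torque': array([  0.0009, -55.9765, -49.2064,   0.0767,   0.0229,  -0.0001]), 'tool_pos': array([0.1709, 0.5752, 0.2186]), 'orientation': array([-0.452 , -3.1089,  0.    ]), 'force': array([-0.1401, -0.139 ,  0.2506]), 'wrist_torque': array([-0.0305, -0.0079, -0.0043]), 'gripper_force': 0.0, 'opening': 0.0928226332051417}
```

View pics/top0.png

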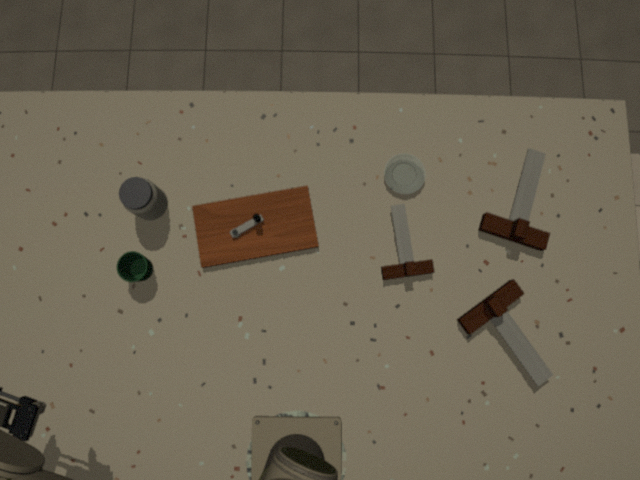

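View pics/scene0.png

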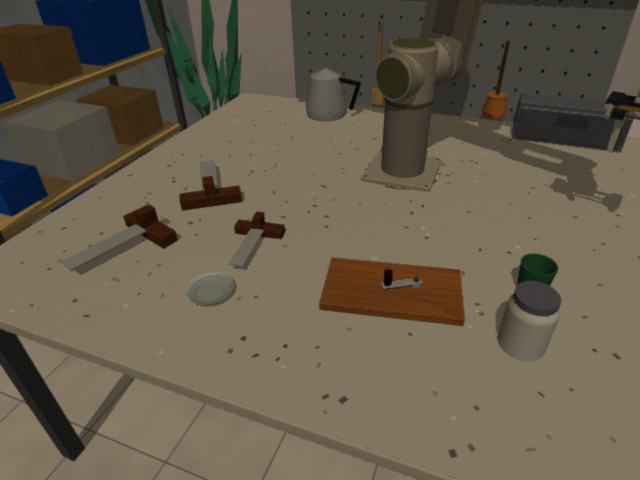

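Small-square candidates are at top pixel (407,270), (515,232) and (490,307). The first has the 120 mm face spacing and a 57 mm grip height, so I choose it. Next I check it in a crop and fit silhouettes in both views.

```bash
cat >> h.py <<'E'
from scipy.optimize import minimize
def box(x0,x1,y0,y1,z0,z1): return np.array([[x,y,z] for x in(x0,x1) for y in(y0,y1) for z in(z0,z1)])/1000
BOARD=[box(-80,80,-150,150,0,20)]
SQ=[box(-17,17,-65,65,0,25),box(17,167,-18,18,21,24),box(-17,17,-11,11,25,57)]
def place(P,p):
    c,s=np.cos(p[2]),np.sin(p[2]); return P@np.array([[c,s,0],[-s,c,0],[0,0,1]])+[p[0],p[1],0]
def sil(n,boxes,p,S=4):
    m=np.zeros((480*S,640*S),np.uint8)
    for b in boxes:
        h=cv2.convexHull(((proj(n,place(b,p))+.5)*S*16-8).astype(np.int32))
        cv2.fillConvexPoly(m,h,1,shift=4)
    return cv2.resize(m.astype(np.float32),(640,480),interpolation=cv2.INTER_AREA)
def mask(n,q,pt):
    # region of q nearest to the world point pt
    u=proj(n,pt)[0]; best=None
    for r in robot.regions_of(n,q):
        m=r["pixels"]; ys,xs=np.nonzero(m); d=np.hypot(xs.mean()-u[0],ys.mean()-u[1])
        if best is None or d<best[0]: best=(d,m)
    return best[1]
def fit(masks,boxes,p0):
    f=lambda v:sum(np.abs(sil(n,boxes,[v[0]/1e3,v[1]/1e3,v[2]/100])-m).sum() for n,m in masks.items())
    x0=np.array([p0[0]*1e3,p0[1]*1e3,p0[2]*100])
    s=np.vstack([x0]+[x0+d for d in np.eye(3)*6])
    r=minimize(f,x0,method="Nelder-Mead",options=dict(initial_simplex=s,xatol=.1,fatol=.5))
    return np.array([r.x[0]/1e3,r.x[1]/1e3,r.x[2]/100]),r.fun/sum(m.sum() for m in masks.values())
E
cat > fitall.py <<'E'
from h import *
np.set_printoptions(precision=4,suppress=True)
import sys
def fill(m): 
    m=m.astype(np.uint8); c=cv2.findContours(m,cv2.RETR_EXTERNAL,cv2.CHAIN_APPROX_NONE)[0]
    o=np.zeros_like(m); cv2.drawContours(o,[max(c,key=cv2.contourArea)],-1,1,-1); return o.astype(np.float32)
E
python3 - <<'E'
from fitall import *
im={n:robot.read_camera(n) for n in("scene","top")}
for q,b,p0 in(("board",BOARD,[.578,.112,.12]),("square",SQ,[.4675,-.272,.17])):
    ms={n:mask(n,q,[p0[0],p0[1],.02]) for n in im}
    ms={n:fill(m) for n,m in ms.items()} if q=="board" else {n:m.astype(np.float32) for n,m in ms.items()}
    print(q,"both",*fit(ms,b,p0))
    for n in ms: print(n,ms[n].sum(),*fit({n:ms[n]},b,p0))
    p=fit(ms,b,p0)[0]
    for n in im:
        c=cv2.findContours((sil(n,b,p)>.5).astype(np.uint8),cv2.RETR_EXTERNAL,cv2.CHAIN_APPROX_NONE)[0]
        cv2.drawContours(im[n],c,-1,(0,255,255),1)
t=im["top"][180:300,180:440];s=im["scene"][190:330,220:480]
cv2.imwrite("pics/c1.png",np.vstack([cv2.resize(t,(780,360),interpolation=cv2.INTER_NEAREST),cv2.resize(s,(446,240),interpolation=cv2.INTER_AREA) if 0 else cv2.copyMakeBorder(cv2.resize(s,(446,240)),0,0,0,334,0)]))
uv={n:[proj(n,robot.landmark_of(n,q)[0]["centre"])[0] for q in("lever_knob","lever_pivot")] for n in im}
print(tri("top",uv["top"],"scene",uv["scene"]))
E
```

```text
board both [0.5783 0.1139 0.1903] 0.02684555408095554
scene 7613.0 [0.5786 0.1155 0.1882] 0.023750492578484172
top 7457.0 [0.5783 0.1123 0.188 ] 0.020031514013678423
square both [ 0.4713 -0.2728  0.1459] 0.08316008316008316
scene 1267.0 [ 0.4716 -0.2707  0.1517] 0.0755722178374112
top 1619.0 [ 0.4709 -0.2737  0.1463] 0.048023471278567015
[[0.5943 0.1095 0.0658 0.0029]
 [0.5581 0.1594 0.0218 0.0031]]
```

View pics/c1.png

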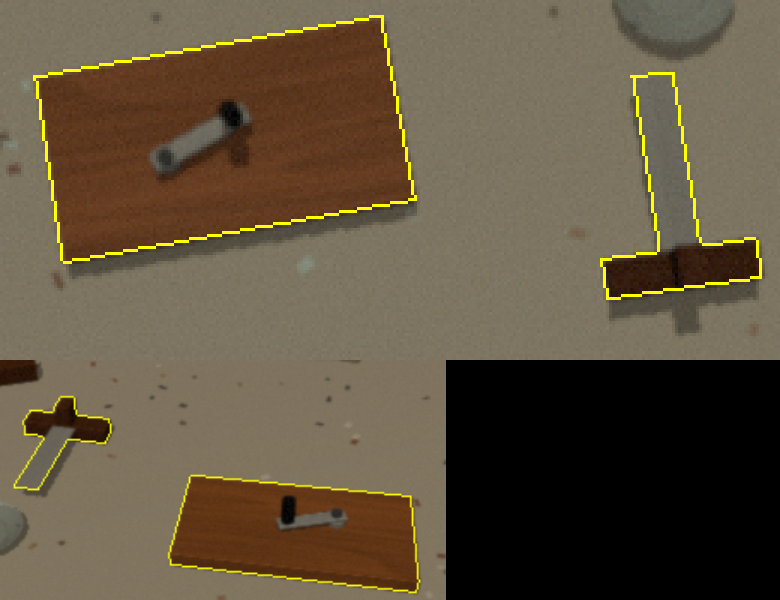

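The crop shows the small square and the board well outlined in both views; the lever knob sits at top pixel (256,218). The sizes and heights agree with the text. Now planning the knob pinch.

```bash
cat >> h.py <<'E'
def go(targets,base=None):
    """rows (mm, deg) from the present pose for targets (x,y,z,azimuth of tool y)"""
    s=robot.read_state() if base is None else base
    R=cv2.Rodrigues(np.array(s["orientation"]))[0]; a0=np.arctan2(R[1,1],R[0,1])
    for t in targets:
        d=R.T@(np.array(t[:3])-s["tool_pos"])*1000
        yaw=np.degrees(-(t[3]-a0)); print(d.round(1),round((yaw+180)%360-180,1))
E
python3 - <<'E'
from h import *
k=[.593,.107]; az=.60
go([[*k,.16,az],[*k,.043,az]])
E
```

```text
[-538.  -328.5   58.6] 39.1
[-538.  -328.5  175.6] 39.1
```

Request:
play_rows(increments="-54 -33 6 4 -1;-108 -66 12 8 -1;-161 -99 18 12 -1;-215 -131 24 16 -1;-269 -164 29 20 -1;-323 -197 35 23 -1;-377 -230 41 27 -1;-430 -263 47 31 -1;-484 -296 53 35 -1;-538 -328 58 39 -1;-538 -328 58 39 -1;-538 -328 58 39 -1;-538 -328 58 39 -1;-538 -328 58 39 -1;-538 -328 58 39 -1", force=6)

```text
t: 3.2
tool_pos: [0.5931, 0.107, 0.1602]
orientation: [-1.466, -2.778, 0.0]
force: [-0.0, 1.1, 0.3]
opening: 0.0932
gripper_force: 0.0
```

Run:
```python
from h import *
np.set_printoptions(precision=4,suppress=True)
im={n:robot.read_camera(n) for n in("scene","top")}
for n in im:
    for q in("lever_knob","lever_pivot"): print(n,q,[ (round(o["conf"],2),np.array(o["centre"])) for o in robot.landmark_of(n,q)])
cv2.imwrite("pics/c2.png",cv2.resize(im["scene"][180:330,290:490],(800,600)))
print(robot.read_state()["tool_pos"])
go([[.593,.107,.16,.6],[.593,.107,.043,.6]])
```

```text
scene lever_knob [(0.84, array([0.5951, 0.1078, 0.0674]))]
scene lever_pivot [(0.96, array([0.5531, 0.1573, 0.0197]))]
top lever_knob []
top lever_pivot [(0.59, array([0.559 , 0.1592, 0.018 ])), (0.57, array([ 0.4649,  0.403 , -0.0012]))]
[0.5927 0.1086 0.161 ]
[-1.5 -0.7  1. ] 0.2
[ -1.5  -0.7 118. ] 0.2
```

View pics/c2.png

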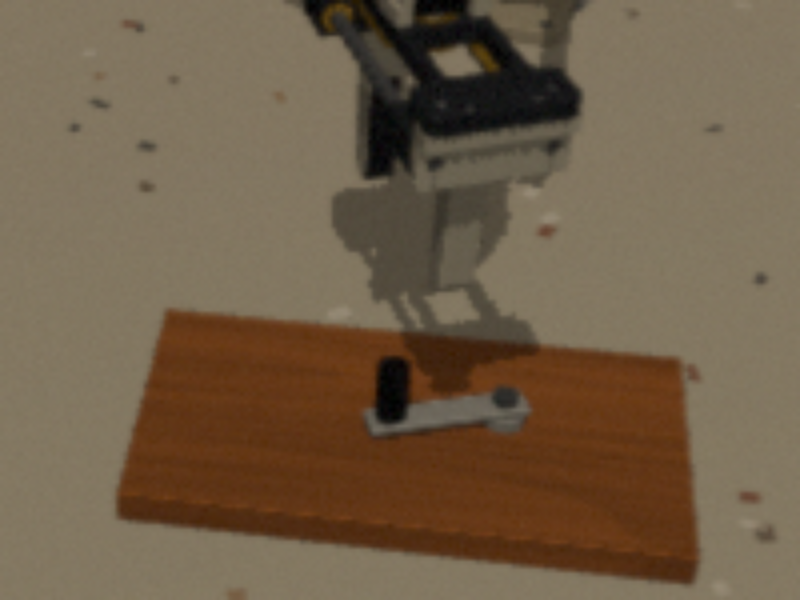

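The picture shows the open gripper over the knob (crop pixel 393,385), with nothing in the way. Descending and pinching.

Request:
play_rows(increments="0 0 25 0 -1;0 0 50 0 -1;0 0 75 0 -1;0 0 95 0 -1;0 0 110 0 -1;0 0 117 0 -1;0 0 117 0 -1;0 0 117 0 1;0 0 117 0 1;0 0 117 0 1;0 0 117 0 1;0 0 117 0 1;0 0 117 0 1;0 0 117 0 1", force=6)

```text
t: 4.9
tool_pos: [0.5932, 0.1075, 0.0437]
orientation: [1.464, 2.78, 0.0]
force: [1.0, 0.2, 0.9]
opening: 0.0414
gripper_force: 0.0
```

Run:
```python
from h import *
s=robot.read_state(); print(s["tool_pos"],s["opening"],s["gripper_force"],s["force"])
p=np.array([.5588,.1603]); d=s["tool_pos"][:2]-p; print(np.hypot(*d),np.arctan2(d[1],d[0])-.19+np.pi/2)
z=s["tool_pos"][2]
f0=np.arctan2(d[1],d[0])
go([[*(p+.065*np.r_[np.cos(f),np.sin(f)]),z,f+np.pi/2] for f in np.linspace(f0,1.5+.19-np.pi/2,13)])
```

```text
[0.59316663 0.10751755 0.04367616] 0.0414492774799862 0.0 [0.9807001  0.230799   0.93927756]
0.06298454554036449 0.38714781901659734
[-2. -0.  0.] 1.4
[-1.9  6.   0. ] -3.9
[-1.2 12.   0. ] -9.2
[ 0.1 17.9  0. ] -14.6
[ 1.8 23.6  0. ] -19.9
[ 4.1 29.2  0. ] -25.2
[ 7.  34.5  0. ] -30.5
[10.3 39.6  0. ] -35.8
[14.  44.3  0. ] -41.1
[18.2 48.6  0. ] -46.4
[22.7 52.6  0. ] -51.7
[27.6 56.1  0. ] -57.1
[32.8 59.1  0. ] -62.4
```

Request:
play_rows(increments="0 0 0 0 1;0 0 0 0 1;0 0 0 0 1;0 0 0 0 1;0 0 0 0 1;0 0 0 0 1")

```text
t: 5.5
tool_pos: [0.5931, 0.1074, 0.0436]
orientation: [-1.464, -2.78, 0.0]
force: [-0.6, -0.5, 0.3]
opening: 0.0179
gripper_force: 6.0
```

Request:
play_rows(increments="-1 3 0 -1 1;-1.9 6 0 -4 1;-1.2 12 0 -9 1;0.1 17.9 0 -14.5 1;1.8 23.6 0 -20 1;4.1 29.2 0 -25 1;7 34.5 0 -30.5 1;10.3 39.6 0 -36 1;14 44.3 0 -41 1;18.2 48.6 0 -46.5 1;22.7 52.6 0 -52 1;27.6 56.1 0 -57 1;32.8 59.1 0 -62.5 1;32.8 59.1 0 -62.5 1;32.8 59.1 0 -62.5 1")

```text
t: 7.0
tool_pos: [0.6222, 0.1685, 0.0433]
orientation: [0.193, -3.133, -0.0]
force: [-6.8, 0.4, 4.0]
opening: 0.0176
gripper_force: 6.0
```

Request:
play_rows(increments="0 0 0 0 -0.6;0 0 0 0 -0.6;0 0 0 0 -0.6;0 0 0 0 -0.6;0 0 0 0 -0.6;0 0 -20 0 -0.6;0 0 -50 0 -0.6;0 0 -90 0 -0.6;0 0 -120 0 -0.6;0 0 -120 0 -0.6")

```text
t: 8.0
tool_pos: [0.6268, 0.1686, 0.1704]
orientation: [-0.19, 3.126, 0.002]
force: [0.5, 0.2, 1.0]
opening: 0.074
gripper_force: 0.0
```

Run:
```python
from h import *
s=robot.read_state(); print(s["tool_pos"],s["opening"],s["force"])
g=[.4713,-.2728]; az=.146+np.pi/2
go([[*g,.16,az],[*g,.036,az]])
```

```text
[0.62676839 0.16864209 0.17041994] 0.07402151213212772 [0.54123209 0.15974536 0.98980904]
[ 207.9 -419.4    8.1] -1.4
[ 209.1 -419.4  132.1] -1.4
```

Request:
play_rows(increments="26 -52 0 0 -0.6;52 -104 0 0 -0.6;78 -156 0 0 -0.6;104 -208 0 0 -0.6;130 -261 0 -1 -0.6;156 -313 0 -1.4 -0.6;182 -365 0 -1.4 -0.6;208 -419 0 -1.4 -0.6;208 -419 0 -1.4 -0.6;208 -419 0 -1.4 -0.6;208 -419 0 -1.4 -0.6;208 -419 0 -1.4 -0.6;208 -419 0 -1.4 -0.6")

```text
t: 9.3
tool_pos: [0.4679, -0.2719, 0.1632]
orientation: [0.23, -3.133, -0.001]
force: [-0.1, 0.0, -0.5]
opening: 0.0744
gripper_force: 0.0
```

Run:
```python
from h import *
np.set_printoptions(precision=4,suppress=True)
im={n:robot.read_camera(n) for n in("scene","top")}
for n in im:
    for q in("lever_knob","square_grip"): print(n,q,[ (round(o["conf"],2),np.array(o["centre"])) for o in robot.landmark_of(n,q)])
g=[.4713,-.2728]; az=.146+np.pi/2
print(robot.read_state()["tool_pos"])
go([[*g,.16,az],[*g,.029,az]])
cv2.imwrite("pics/c3.png",np.hstack([cv2.resize(im["scene"][170:320,210:410],(400,300)),cv2.resize(im["top"][150:300,200:400],(400,300))]))
```

```text
scene lever_knob [(0.85, array([0.6266, 0.1716, 0.065 ]))]
scene square_grip [(0.94, array([ 0.3828, -0.4829,  0.0801])), (0.89, array([ 0.5728, -0.5497,  0.0755])), (0.87, array([ 0.4707, -0.2757,  0.0555]))]
top lever_knob [(0.77, array([0.6246, 0.1727, 0.0724])), (0.73, array([ 0.4632,  0.4002, -0.0022]))]
top square_grip [(0.91, array([ 0.5716, -0.5507,  0.0769])), (0.83, array([ 0.4709, -0.2713,  0.0587])), (0.73, array([ 0.3781, -0.4813,  0.0775]))]
[ 0.4679 -0.2724  0.1637]
[-3.3 -0.8  3.7] 0.1
[ -3.3  -0.8 134.7] 0.1
```

View pics/c3.png

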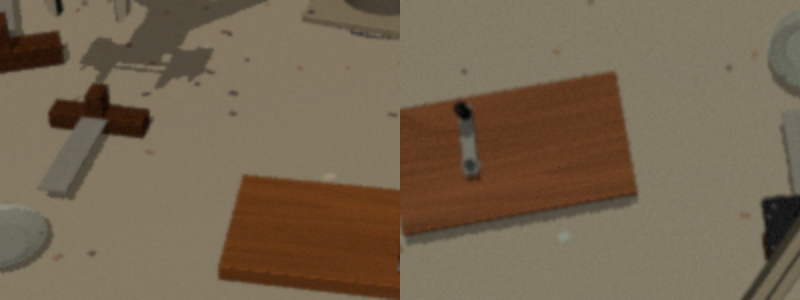

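The lever now points along board +x (about 1.5), and the grip rib is confirmed at the fitted place. Grasping the square and lifting it.

Request:
play_rows(increments="-3 -1 30 0 -0.6;-3 -1 70 0 -0.6;-3 -1 105 0 -0.6;-3 -1 125 0 -0.6;-3 -1 134 0 -0.6;-3 -1 134 0 -0.6;-3 -1 134 0 -0.6;-3 -1 134 0 1;-3 -1 134 0 1;-3 -1 134 0 1;-3 -1 134 0 1;-3 -1 134 0 1;-3 -1 134 0 1;-3 -1 134 0 1;-3 -1 134 0 1;-3 -1 134 0 1;-3 -1 134 0 1;-3 -1 134 0 1;-3 -1 134 0 1", force=40)

```text
t: 11.5
tool_pos: [0.4707, -0.2736, 0.0296]
orientation: [0.229, -3.133, -0.0]
force: [-0.3, -0.5, 0.1]
opening: 0.0219
gripper_force: 40.0
```

Request:
play_rows(increments="0 0 -5 0 1;0 0 -15 0 1;0 0 -35 0 1;0 0 -60 0 1;0 0 -80 0 1;0 0 -80 0 1;0 0 -80 0 1")

```text
t: 12.2
tool_pos: [0.4708, -0.2737, 0.1097]
orientation: [-0.229, 3.133, -0.001]
force: [0.2, -0.5, -5.2]
opening: 0.0218
gripper_force: 40.0
```

```bash
cat > tgt.py <<'E'
from h import *
np.set_printoptions(precision=4,suppress=True)
B=np.array([.5783,.1139,.190])
def bw(x,y): return place(np.array([[x,y,0]])/1000,B)[0][:2]
def wb(p):
    c,s=np.cos(B[2]),np.sin(B[2]); d=np.array(p[:2])-B[:2]; return np.array([c*d[0]+s*d[1],-s*d[0]+c*d[1]])*1000
E
python3 - <<'E'
from tgt import *
s=robot.read_state(); print(s["tool_pos"],s["opening"],s["force"],s["orientation"])
im={n:robot.read_camera(n) for n in("scene","top")}
for n in im:
    for q in("square_grip","blade_tip","face_left","face_right"): print(n,q,[np.array(o["centre"]) for o in robot.landmark_of(n,q) if abs(np.array(o["centre"])-[.5,-.27,.1]).max()<.17])
print(bw(-107,-12.5))
g=bw(-107,-12.5); az=.19+np.pi/2
go([[*g,s["tool_pos"][2],az]])
E
```

```text
[ 0.4708 -0.2737  0.1097] 0.02182410670148553 [ 0.2348 -0.4931 -5.2213] [-0.2288  3.1327 -0.0007]
scene square_grip [array([ 0.4697, -0.2747,  0.1372])]
scene blade_tip [array([ 0.6324, -0.2462,  0.0965])]
scene face_left [array([ 0.4789, -0.2097,  0.0893])]
scene face_right [array([ 0.5004, -0.3284,  0.0869])]
top square_grip []
top blade_tip [array([ 0.6376, -0.2465,  0.099 ])]
top face_left []
top face_right []
[0.4756 0.0814]
[-56.5 350.4  -0.3] -2.5
```

Holding: lifted by 80 mm, 5 N of weight, level. Carrying it in front of the board.

Request:
play_rows(increments="-4 25 0 0 1;-8 60 0 -0.5 1;-15 95 0 -1 1;-21 130 0 -1 1;-27 165 0 -1.5 1;-32 200 0 -2 1;-38 235 0 -2 1;-44 270 0 -2.5 1;-49 305 0 -2.5 1;-54 333 0 -2.5 1;-56 347 0 -2.5 1;-56.5 350.4 0 -2.5 1;-56.5 350.4 0 -2.5 1;-56.5 350.4 0 -2.5 1;-56.5 350.4 0 -2.5 1")

```text
t: 14.2
tool_pos: [0.4758, 0.0802, 0.1096]
orientation: [0.295, -3.128, 0.001]
force: [1.1, -0.1, -5.9]
opening: 0.0217
gripper_force: 40.0
```

Run:
```python
from fitall import *
from tgt import *
s=robot.read_state(); print(s["tool_pos"],s["force"]); print(wb(s["tool_pos"]))
g=bw(-107,-12.5); az=.19+np.pi/2
go([[*g,.033,az]])
im={n:robot.read_camera(n) for n in("scene","top")}
for n in im:
    for q in("square_grip","blade_tip","face_left","face_right"): print(n,q,[np.r_[wb(o["centre"]),o["centre"][2]*1000].round(1) for o in robot.landmark_of(n,q) if abs(np.array(o["centre"])-[.55,.1,.1]).max()<.17])
cv2.imwrite("pics/c4.png",np.hstack([cv2.resize(im["scene"][190:340,300:500],(400,300)),cv2.resize(im["top"][150:300,170:370],(400,300))]))
```

```text
[0.4758 0.0802 0.1096] [ 1.1287 -0.1071 -5.8865]
[-107.0581  -13.7756]
[-0.1  1.3 76.6] -0.1
scene square_grip [array([ 58.8, -12.1, 101.1]), array([-86.7, -74. ,  87. ])]
scene blade_tip [array([ 55.8, -12.2,  96.2])]
scene face_left [array([-90.7,  47.7,  88.6]), array([57.5, 47.5, 69.6])]
scene face_right [array([-89.6, -76.3,  84.8])]
top square_grip []
top blade_tip [array([ 60.6, -11. ,  98.8])]
top face_left []
top face_right []
```

View pics/c4.png

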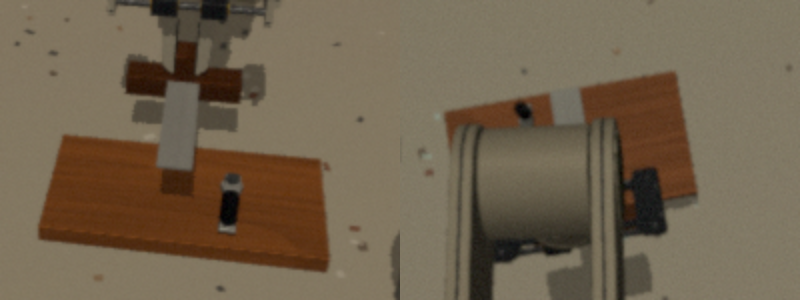

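The view agrees: the stock is 10 mm short of the edge, the blade parallel to board x at y ≈ -12 mm. Lowering.

Request:
play_rows(increments="0 1 15 0 1;0 1 35 0 1;0 1 52 0 1;0 1 63 0 1;0 1 70 0 1;0 1 73 0 1;0 1 75 0 1;0 1 75 0 1")

```text
t: 15.5
tool_pos: [0.476, 0.0823, 0.0351]
orientation: [-0.297, 3.127, -0.0]
force: [-0.3, -0.1, -5.3]
opening: 0.0218
gripper_force: 40.0
```

Request:
play_rows(increments="0 0 1 0 1;0 0 2 0 1;0 0 3 0 1;0 0 4 0 1;0 0 4.5 0 1;0 0 4.5 0 1;0 0 4.5 0 1")

```text
t: 16.2
tool_pos: [0.4755, 0.0822, 0.0301]
orientation: [0.297, -3.127, 0.0]
force: [0.8, 0.0, -5.0]
opening: 0.0214
gripper_force: 40.0
```

Request:
play_rows(increments="-1 0 0 0 1;-2 0 0 0 1;-3 0 0 0 1;-4 0 0 0 1;-5 0 0 0 1;-6 0 0 0 1;-7 0 0 0 1;-7 0 0 0 1;-7 0 0 0 1")

```text
t: 17.1
tool_pos: [0.4824, 0.0836, 0.0301]
orientation: [0.297, -3.127, -0.0]
force: [0.0, 0.1, -4.8]
opening: 0.0217
gripper_force: 40.0
```

Request:
play_rows(increments="-0.5 0 0 0 1;-1 0 0 0 1;-1.5 0 0 0 1;-1.5 0 0 0 1")

```text
t: 17.5
tool_pos: [0.4839, 0.0839, 0.0302]
orientation: [-0.297, 3.127, 0.0]
force: [0.3, -0.1, -5.1]
opening: 0.0217
gripper_force: 40.0
```

Request:
play_rows(increments="-0.5 0 0 0 1;-1 0 0 0 1;-1.5 0 0 0 1;-1.5 0 0 0 1")

```text
t: 17.9
tool_pos: [0.4844, 0.084, 0.0298]
orientation: [0.297, -3.126, 0.0]
force: [-5.4, -0.8, -3.4]
opening: 0.0216
gripper_force: 40.0
```

Request:
play_rows(increments="-0.3 0 0 0 1;-0.6 0 0 0 1;-1 0 0 0 1;-1 0 0 0 1")

```text
t: 18.3
tool_pos: [0.4845, 0.084, 0.0297]
orientation: [0.297, -3.123, 0.0]
force: [-9.2, -2.4, 2.2]
opening: 0.0217
gripper_force: 40.0
```

Request:
play_rows(increments="-0.7 0 0 0 1;-1.5 0 0 0 1;-1.5 0 0 0 1;-1.5 0 0 0 1", force=15)

```text
t: 18.7
tool_pos: [0.4849, 0.0841, 0.0296]
orientation: [0.297, -3.121, 0.001]
force: [-15.9, -4.2, 7.5]
opening: 0.0221
gripper_force: 15.0
```

Run:
```python
from tgt import *
s=robot.read_state(); print(s["tool_pos"],s["force"],s["wrist_torque"],s["gripper_force"],wb(s["tool_pos"]))
robot.read_camera("scene")
for q in("square_grip","blade_tip","face_left","face_right"): print(q,[np.r_[wb(o["centre"]),o["centre"][2]*1000].round(1) for o in robot.landmark_of("scene",q) if abs(np.array(o["centre"])-[.55,.1,.1]).max()<.17])
```

```text
[0.4849 0.0841 0.0296] [-15.9402  -4.1763   7.4628] [-0.5599  2.7452 -0.0208] 15.000858306884766 [-97.3313 -11.6542]
square_grip [array([-96.7, -12. ,  55.8])]
blade_tip [array([ 64.3, -10.9,  15.6])]
face_left [array([-81.6,  47.3,   7.6])]
face_right [array([-79.1, -70.2,   6.7])]
```

Request:
play_rows(increments="0 0 0 0 -0.4;0 0 0 0 -0.4;0 0 0 0 -0.4;0 0 0 0 -0.4;0 0 0 0 -0.4;2 0 -10 0 -0.4;2 0 -35 0 -0.4;2 0 -70 0 -0.4;2 0 -110 0 -0.4;2 0 -140 0 -0.4;2 0 -140 0 -0.4;2 0 -140 0 -0.4")

```text
t: 20.15
tool_pos: [0.4864, 0.0843, 0.1714]
orientation: [-0.297, 3.125, -0.0]
force: [0.3, 0.2, -0.5]
opening: 0.0653
gripper_force: 0.0
```

Run:
```python
from fitall import *
from tgt import *
s=robot.read_state(); print(s["tool_pos"],s["opening"])
im={n:robot.read_camera(n) for n in("scene","top")}
for n in im:
    for q in("lever_knob","square_grip","blade_tip","face_left","face_right"): print(n,q,[np.r_[wb(o["centre"]),o["centre"][2]*1000].round(1) for o in robot.landmark_of(n,q) if abs(np.array(o["centre"])-[.55,.1,.1]).max()<.17])
p0=[*bw(-97,-12),.19]
m=mask("scene","square",[p0[0]+.03,p0[1],.02]).astype(np.float32)
p,e=fit({"scene":m},SQ,p0); print(wb(p),p[2]-.19,e)
k=[.6235,.1695]; go([[*k,.16,1.70],[*k,.043,1.70]])
```

```text
[0.4864 0.0843 0.1714] 0.0652565975697807
scene lever_knob []
scene square_grip [array([-99.2, -13.5,  57.9])]
scene blade_tip [array([ 66.8, -10.7,  16.9])]
scene face_left [array([-81.7,  52.6,  11.4])]
scene face_right [array([-79.3, -72.3,   5.7])]
top lever_knob []
top square_grip [array([-101.7,  -14. ,   -5.6])]
top blade_tip []
top face_left []
top face_right [array([-79.9, -70.2,   9.2])]
[-96.1092  -9.121 ] -0.00021500283220857175 0.21927447552447552
[-151.3   57.8   10. ] 3.5
[-151.3   57.8  127. ] 3.5
```

Request:
play_rows(increments="-30 12 0 1 -0.4;-70 27 0 2 -0.4;-110 42 0 3 -0.4;-145 56 0 3.5 -0.4;-152 58 0 3.5 -0.4;-152 58 0 3.5 -0.4;-152 58 0 3.5 -0.4;-152 58 0 3.5 -0.4")

```text
t: 21.6
tool_pos: [0.6235, 0.1691, 0.1706]
orientation: [-0.201, 3.135, -0.0]
force: [0.1, -0.5, -0.1]
opening: 0.065
gripper_force: 0.0
```

Run:
```python
from fitall import *
from tgt import *
s=robot.read_state(); print(s["tool_pos"],s["opening"])
im={n:robot.read_camera(n) for n in("scene","top")}
for n in im:
    for q in("lever_knob","square_grip","face_left","face_right","blade_tip"): print(n,q,[(np.array(o["centre"]),np.r_[wb(o["centre"]),o["centre"][2]*1000].round(1)) for o in robot.landmark_of(n,q) if abs(np.array(o["centre"])-[.55,.1,.1]).max()<.17])
cv2.imwrite("pics/c5.png",np.hstack([cv2.resize(im["scene"][170:320,310:510],(400,300)),cv2.resize(im["top"][150:300,170:370],(400,300))]))
k=[.624,.1695]; go([[*k,.16,1.70],[*k,.043,1.70]])
```

```text
[0.6235 0.1691 0.1706] 0.06495164042929147
scene lever_knob [(array([0.6265, 0.1727, 0.0677]), array([58.4, 48.6, 67.7]))]
scene square_grip [(array([0.4855, 0.0799, 0.0579]), array([-97.6, -15.9,  57.9])), (array([0.5161, 0.0307, 0.0056]), array([-76.8, -70. ,   5.6]))]
scene face_left [(array([0.489 , 0.147 , 0.0113]), array([-81.4,  49.4,  11.3]))]
scene face_right [(array([0.5126, 0.0276, 0.0061]), array([-80.8, -72.3,   6.1]))]
scene blade_tip [(array([0.6473, 0.1152, 0.0149]), array([ 68. , -11.8,  14.9]))]
top lever_knob [(array([0.4868, 0.0841, 0.0572]), array([-95.5, -12. ,  57.2]))]
top square_grip [(array([0.4817, 0.0864, 0.0585]), array([-100.1,   -8.8,   58.5])), (array([0.5148, 0.0305, 0.0115]), array([-78.1, -69.9,  11.5]))]
top face_left [(array([0.4865, 0.1472, 0.0107]), array([-83.9,  50. ,  10.7]))]
top face_right [(array([0.5166, 0.0274, 0.01  ]), array([-76.9, -73.3,  10. ])), (array([0.651 , 0.1183, 0.0193]), array([72.2, -9.4, 19.3]))]
top blade_tip [(array([0.6499, 0.1164, 0.0235]), array([ 70.8, -11.1,  23.5]))]
[ 0.2 -0.3 10.1] -0.0
[  0.2  -0.3 127.1] -0.0
```

View pics/c5.png

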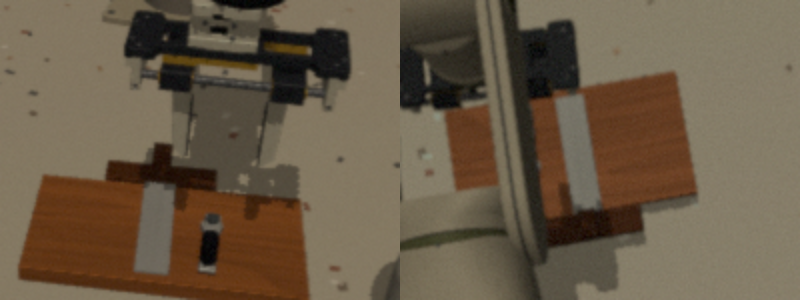

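The square lies as wanted, its blade beside the lever. The knob is under the open fingers; taking it.

Request:
play_rows(increments="0 1 30 0 -0.4;0 1 70 0 -0.4;0 1 100 0 -0.4;0 1 120 0 -0.4;0 1 127 0 -0.4;0 1 127 0 -0.4;0 1 127 0 -0.4;0 1 127 0 1;0 1 127 0 1;0 1 127 0 1;0 1 127 0 1;0 1 127 0 1;0 1 127 0 1;0 1 127 0 1;0 1 127 0 1;0 1 127 0 1;0 1 127 0 1", force=6)

```text
t: 23.9
tool_pos: [0.6241, 0.1707, 0.0431]
orientation: [-0.201, 3.135, -0.0]
force: [-0.2, 0.1, 0.0]
opening: 0.0179
gripper_force: 6.0
```

Run:
```python
from tgt import *
s=robot.read_state(); print(s["tool_pos"],s["opening"],s["gripper_force"],s["force"])
p=np.array([.5588,.1603]); d=s["tool_pos"][:2]-p; f0=np.arctan2(d[1],d[0]); print(np.hypot(*d),f0-.19+np.pi/2)
R=np.hypot(*d)
go([[*(p+r*np.r_[np.cos(f),np.sin(f)]),s["tool_pos"][2],f+np.pi/2] for f,r in zip(np.linspace(f0,.25+.19-np.pi/2,15),np.linspace(R,.0645,15))])
```

```text
[0.6241 0.1707 0.0431] 0.017881343157626812 5.999983549118042 [-0.1566  0.0904  0.0412]
0.06614040031844219 1.538742292053126
[0. 0. 0.] -1.7
[ 0.2 -6.1  0. ] 3.6
[  1.  -12.1   0. ] 8.9
[  2.3 -18.    0. ] 14.1
[  4.2 -23.8   0. ] 19.4
[  6.5 -29.3   0. ] 24.7
[  9.4 -34.6   0. ] 29.9
[ 12.7 -39.6   0. ] 35.2
[ 16.5 -44.3   0. ] 40.5
[ 20.7 -48.6   0. ] 45.8
[ 25.3 -52.5   0. ] 51.0
[ 30.1 -55.9   0. ] 56.3
[ 35.3 -58.9   0. ] 61.6
[ 40.7 -61.4   0. ] 66.9
[ 46.3 -63.4   0. ] 72.1
```

Request:
play_rows(increments="0.2 -6 0 3.5 1;1 -12 0 9 1;2.3 -18 0 14 1;4.2 -24 0 19.5 1;6.5 -29 0 24.5 1;9.4 -34.5 0 30 1;12.7 -39.5 0 35 1;16.5 -44.3 0 40.5 1;20.7 -48.6 0 46 1;25.3 -52.5 0 51 1;30 -56 0 56 1;35.3 -59 0 61.5 1;40.7 -61.4 0 67 1;46.3 -63.4 0 72 1;46.3 -63.4 0 72 1;46.3 -63.4 0 72 1")

```text
t: 25.5
tool_pos: [0.5866, 0.1006, 0.0432]
orientation: [1.68, 2.653, -0.002]
force: [2.1, -6.6, 0.0]
opening: 0.0183
gripper_force: 6.0
```

Request:
play_rows(increments="0 0 0 0 0;0 0 0 0 0;0 0 0 0 0;0 0 0 0 0;0 0 0 0 0;0 0 -25 0 0;0 0 -65 0 0;0 0 -105 0 0;0 0 -140 0 0;0 0 -140 0 0")

```text
t: 26.5
tool_pos: [0.5898, 0.1024, 0.1903]
orientation: [1.675, 2.648, 0.01]
force: [1.0, 0.8, 0.3]
opening: 0.0465
gripper_force: 0.0
```

Request:
play_rows(increments="0 40 -10 0 -0.5;0 80 -20 0 -0.5;0 125 -30 0 -0.5;0 170 -40 0 -0.5;0 170 -40 0 -0.5;0 170 -40 0 -0.5;0 170 -40 0 -0.5")

```text
t: 27.2
tool_pos: [0.7388, 0.1744, 0.2222]
orientation: [-1.679, -2.654, 0.002]
force: [0.5, -0.2, -0.1]
opening: 0.0699
gripper_force: 0.0
```

Run:
```python
from fitall import *
from tgt import *
s=robot.read_state(); print(s["t"],s["tool_pos"],s["opening"],s["force"])
im={n:robot.read_camera(n) for n in("scene","top")}
for n in im:
    for q in("lever_knob","square_grip","face_left","face_right","blade_tip","cup","canister","saucer"): print(n,q,[(np.array(o["centre"]),np.r_[wb(o["centre"]),o["centre"][2]*1000].round(1)) for o in robot.landmark_of(n,q)][:2])
cv2.imwrite("pics/c6.png",np.hstack([cv2.resize(im["scene"][190:340,300:500],(400,300)),cv2.resize(im["top"][150:300,170:370],(400,300))]))
```

```text
27.2 [0.7388 0.1744 0.2222] 0.06987636351838662 [ 0.453  -0.2453 -0.0791]
scene lever_knob [(array([0.5901, 0.1071, 0.0666]), array([10.3, -8.9, 66.6]))]
scene square_grip [(array([0.4815, 0.0811, 0.0562]), array([-101.3,  -13.9,   56.2])), (array([ 0.5716, -0.5484,  0.0742]), array([-131.7, -649.1,   74.2]))]
scene face_left [(array([0.4894, 0.149 , 0.0094]), array([-80.7,  51.3,   9.4])), (array([ 0.616 , -0.4808,  0.0126]), array([ -75.3, -591.1,   12.6]))]
scene face_right [(array([0.5145, 0.0324, 0.0039]), array([-78. , -68. ,   3.9])), (array([ 0.5657, -0.6362,  0.009 ]), array([-154. , -734.2,    9. ]))]
scene blade_tip [(array([ 0.7846, -0.6186,  0.0313]), array([  64.2, -758.3,   31.3])), (array([0.6465, 0.1149, 0.014 ]), array([ 67.2, -11.9,  14. ]))]
scene cup [(array([ 0.4684,  0.3989, -0.0018]), array([-54.1, 300.6,  -1.8]))]
scene canister [(array([ 0.6376,  0.3872, -0.0012]), array([109.8, 257.2,  -1.2]))]
scene saucer [(array([ 0.7224, -0.2675,  0.0015]), array([  69.5, -401.8,    1.5]))]
top lever_knob [(array([0.4892, 0.1473, 0.009 ]), array([-81.2,  49.6,   9. ])),
[... 217 characters left out ...]
]
top face_left [(array([0.4904, 0.1485, 0.009 ]), array([-79.8,  50.6,   9. ])), (array([ 0.4075, -0.5613,  0.0149]), array([-295.2, -630.8,   14.9]))]
top face_right [(array([0.5144, 0.0284, 0.0096]), array([-78.9, -71.9,   9.6])), (array([ 0.311 , -0.4308,  0.0132]), array([-365.4, -484.4,   13.2]))]
top blade_tip [(array([ 0.7849, -0.6214,  0.0296]), array([  64. , -761.1,   29.6])), (array([ 0.1985, -0.612 ,  0.0314]), array([-510.1, -641.1,   31.4]))]
top cup [(array([ 0.4655,  0.4029, -0.0002]), array([-56.2, 305.1,  -0.2]))]
top canister [(array([0.6341, 0.385 , 0.0022]), array([106. , 255.7,   2.2]))]
top saucer [(array([ 0.7198, -0.2671, -0.0021]), array([  67. , -400.9,   -2.1]))]
```

View pics/c6.png

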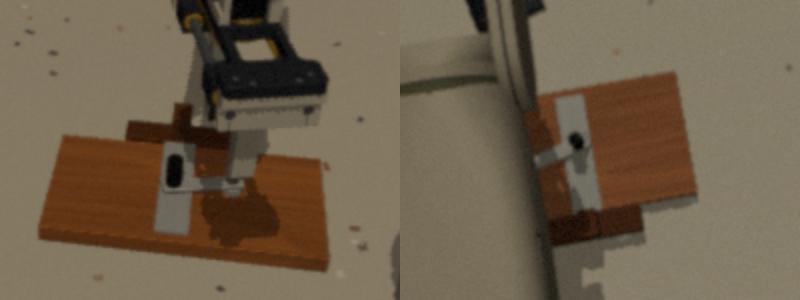

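The picture shows the knob over the blade's middle and the stock at the edge. I move the arm aside for an unobstructed check of the fit.

Run:
```python
from tgt import *
go([[.65,.30,.30,1.0],[.35,.45,.30,1.4]])
```

```text
[151.6 -27.6 -77. ] -31.9
[ 415.7 -234.5  -76.9] -54.9
```

Request:
play_rows(increments="30 -5 -35 -6 -0.5;70 -10 -77 -13 -0.5;110 -20 -77 -20 -0.5;152 -28 -77 -27 -0.5;190 -58 -77 -32 -0.5;230 -89 -77 -37 -0.5;270 -120 -77 -42 -0.5;310 -150 -77 -46 -0.5;350 -183 -77 -50 -0.5;390 -214 -77 -53 -0.5;416 -234 -77 -55 -0.5;416 -234 -77 -55 -0.5;416 -234 -77 -55 -0.5;416 -234 -77 -55 -0.5")

```text
t: 29.5
tool_pos: [0.3512, 0.4501, 0.3002]
orientation: [0.266, 3.13, -0.0]
force: [0.6, -0.5, -1.0]
opening: 0.0698
gripper_force: 0.0
```

Run:
```python
from fitall import *
from tgt import *
import scipy.ndimage as nd
s=robot.read_state(); print(s["t"],s["tool_pos"])
im={n:np.mean([robot.read_camera(n).astype(float) for _ in range(3)],0).astype(np.uint8) for n in("scene","top")}
p0=[*bw(-97,-12),.19]
for n in im:
    m=mask(n,"square",[p0[0]+.03,p0[1],.02]).astype(np.float32)
    p,e=fit({n:m},[SQ[0],SQ[2]],p0) if 0 else fit({n:m},SQ,p0); print(n,m.sum(),wb(p),p[2]-.19,e)
b={n:fill((mask(n,"board",[*B[:2],.02])|mask(n,"square",[p0[0]+.03,p0[1],.02]))) for n in im}
for n in b: 
    p,e=fit({n:b[n]},[BOARD[0],place(SQ[0],[-.097,-.012,0]),place(SQ[2],[-.097,-.012,0])],B); print("joint",n,p-B,e)
for n in im:
    for q in("lever_knob","face_left","face_right","blade_tip"): print(n,q,[np.r_[wb(o["centre"]),o["centre"][2]*1000].round(1) for o in robot.landmark_of(n,q) if abs(wb(o["centre"])).max()<130])
cv2.imwrite("pics/c7.png",cv2.resize(im["top"][180:280,180:330],(795,530),interpolation=cv2.INTER_CUBIC))
```

```text
29.5 [0.3512 0.4501 0.3002]
scene 1122.0 [-96.9534  -9.1644] 0.0030197897144044195 0.535873440285205
top 1607.0 [-97.4177 -12.1025] 0.005739542085065857 0.1199051026757934
joint scene [ 0.0003  0.002  -0.0046] 0.03190127970749543
joint top [-0.0002 -0.0014  0.0029] 0.017756542282529684
scene lever_knob [array([  8.5, -12. ,  66.8])]
scene face_left [array([-80.3,  51.5,  12.2])]
scene face_right [array([-80.4, -70.3,   6.3])]
scene blade_tip [array([64.2, -8.9, 19.8])]
top lever_knob [array([  9.4, -10.6,  69.8])]
top face_left [array([-83.4,  51.6,  10.8])]
top face_right [array([-100.6,  -11.4,   -3.8])]
top blade_tip [array([ 68.6, -12. ,  20.4])]
```

View pics/c7.png

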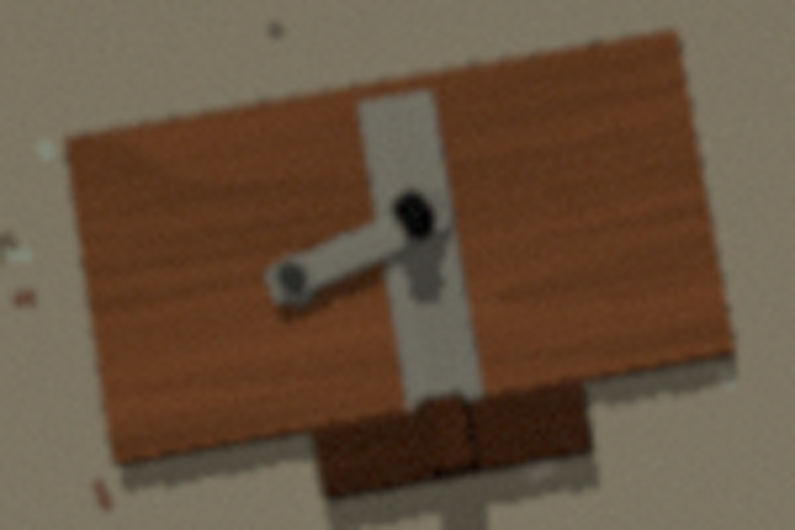

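The picture shows the stock flush along the near edge (crop 320–590, ~410), the blade square across the board, and the knob over the blade at (413,213). Handing in.

```bash
python3 -c "
from plant import robot
print(robot.close_job())"
```

```text
the job is handed in; nothing more can be done
None
```

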